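# Reset the fence stop of a packet-folding board

## Task

Reset the fence on the packet-folding board to the red clip: swing the orange lock-nut lever right over counter-clockwise to slacken it, wind the crank until the white line of the black fence lines up with the middle of the red clip, then swing the lever back clockwise until the nut is fully tight. The fence must still be on the red clip when it is locked, and the things lying around the board are to be left where they are.

Things in the scene. Friction and masses are not known exactly. Their poses are not given: they have to be found in the camera images.
- spindle (a point): Point on the upright common axis of the lock nut and the crank, on top of the grey gearbox (75 x 62 mm, top 44 mm above the bench), 61 mm above the bench. Its axes are those of the board: z up, y the way the fence slides, x towards the rim that carries the clips. The board is a white plate 200 mm (x) by 310 mm (y), 14 mm thick, fixed to the bench, turned by up to 0.3 rad; the spindle lies at x -30, y +55 mm from its centre.
- lock_grip (a point): Orange upright post (14 mm diameter, from 52 to 100 mm above the bench) at the end of the lock nut's lever, 90 mm from the spindle axis; the point is on the post's axis, 85 mm above the bench. The lever itself is a 10 mm round bar, 54 mm above the bench at its centre line. The post is pushed sideways, about the spindle axis.
- locknut (a joint): Angle of the lock nut in rad: 0 is fully tight (end stop), 1.4 fully slack (end stop), growing counter-clockwise seen from above. At 0 the lever points 60 degrees (counter-clockwise from above) from the board's x axis. Turning it takes about 2 N at the post, rising to 3 N as it tightens, and it stays where it is left. Below about 0.6 it clamps the crank through a brass washer, most firmly at 0, where the crank handle resists with over 10 N.
- crank_grip (a point): Black upright handle (13 mm diameter, from 71 to 113 mm above the bench) on the aluminium crank of the adjuster, 40 mm from the spindle axis; the point is on the handle's axis, 97 mm above the bench. The crank sits on the spindle above the lock nut; its arm and disc lie 67 to 75 mm above the bench. The handle is pushed sideways, about the spindle axis.
- crank (a joint): Angle of the adjuster crank in rad, 0 to 2.8 between end stops, growing counter-clockwise seen from above. Its arm points 160 degrees clockwise of the board's x axis at 0. A rack moves the fence 20 mm per rad towards the board's +y as the angle grows. With the nut slack (above 0.6) it takes about 2 N at the handle and stays where it is left.
- fence_mark (a point): End of the white centre line on the black fence bar (165 mm long in x, 16 mm wide in y, top 33 mm above the bench), at the rim with the clips. The fence slides along the board's y only.
- clip_red_mark (a point): Middle of the inner face of the red size clip (10 mm wide in y, 14 mm deep, 36 mm high) on the board's far rim, at the height of the fence's white line: the place to set the fence to. About 15 mm in the board's x lies between it and the fence_mark; the two are to agree along the board's y. Fixed.
- clip_blue_mark (a point): The same point of the blue clip, which is for another packet size and not to be used. The red and the blue clip may be either way round. Fixed.
- petri_center (a point): Closed clear petri dish, 94 mm diameter, 20 mm high, loose on the bench; the point is at its middle. Leave alone.
- wash_center (a point): White wash bottle with red cap, 60 mm diameter, 130 mm high, loose and standing; the point is at its middle. Leave alone.
- block_center (a point): Cork block 100 x 60 x 28 mm, loose; the point is at its middle. Leave alone.

How it is judged:
On the way, in this order (a step that is already met when the one before it is completed fails the run):
1. the lock nut is slackened (lever swung at least 0.7 rad open) (value of joint locknut above 0.7 rad), for 0.1 s.
2. with the nut slack, the fence line is within 4 mm of the red clip's middle along the board (value of joint locknut above 0.5 rad and y of fence_mark in the frame of clip_red_mark between -0.004 and 0.004 m), for 0.2 s.
At the end, for the whole second after the job is handed in: The lock nut is tight again (within 0.1 rad of its stop) and the fence's white line is within 4 mm of the middle of the red clip, measured along the board's y (value of joint locknut below 0.1 rad and y of fence_mark in the frame of clip_red_mark between -0.004 and 0.004 m); the robot touches nothing.
It fails at once if a bystander (petri dish, wash bottle, cork block) is moved more than 20 mm (distance of any of petri_center, wash_center, block_center from where it was at the start of the episode above 0.02 m).
It also fails if it takes over 70 s, if anything falls off the work surface, if the arm or the gripper's body presses on something with over 40 N, if the wrist force passes 120 N, or if a joint passes its speed limit or range.

## Robot

A 6-joint arm with a two-finger parallel gripper is mounted at the origin on the work surface. World frame = base frame: x ahead of the robot, y to its left, z up, the work surface at z = 0. Lengths are in m, angles in rad, forces in N, time in s.
With the tool pointing down it reaches from about 0.25 to 0.8 m from the base axis. Payload 3.9 kg.
Tool frame: the origin (TCP) lies on the mounting face of the last link; the fingertips stand 173 mm ahead of it and the grasp point (between the pads) lies 155 mm ahead of it; z points along the fingers, x is the direction in which the jaws open and shut, and the axes are right-handed (so a half turn about z gives the same grasp; the last joint's range is limited). The gripper opens to 85 mm and grips with 20 to 120 N. Pads are 22 mm wide; open, the fingers measure 114 mm over their backs; the gripper's body (76 mm by 85 mm) begins 54 mm behind the grasp point. The pads swing forward as they close: fully open they stand 13 mm farther back than shut.
Start: joints at [-1.266, 0.26, -0.138, 1.173, 0, 1.571], TCP at [0.158, -0.501, 0.405] pointing down, gripper open.
Joint ranges: [-2.78, 2.78], [-0.83, 1.72], [-1.28, 1.37], [-1.9, 2.12], [-1.57, 1.48], [-3.14, 3.14]. Speed limits (rad/s): [2.57, 2.57, 3.14, 3.14, 3.14, 3.14].

## Interface

Orientations are given as a unit quaternion [x, y, z, w].
In Python, from plant import sensors, imaging, ctrl, spotter gives the robot as it stands.
- The arm moves only by the tool play_rows, never from a script. Its argument "steps" is one flat list of numbers, 7 for each row, row after row: the opening, from 0 (shut) to 1 (fully open), then the shift along the tool's x, y, z scaled (see below), then the turn, a rotation vector about the tool's x, y, z scaled (see below). A call has 1 to 20 rows; each row shifts and turns the commanded pose from where the row before left it, along the tool's axes as they then stand; what a row does not reach is not made up. The controller multiplies each number of a shift by 0.8 m and each number of a turn by pi/2 rad. A row lasts 1/10 s, in which the tool goes at most 50 mm and 8.59 degrees, less where a joint would pass 70% of its speed; a pose out of reach is approached as far as the arm can. A call with a number of a shift or a turn outside -1 to 1 is refused whole. A call with a gripper value outside its range is refused whole. The fingers move at their own pace and stop on an object; "squeeze" is the grip in N (left out, the last holds). Time passes only in rows, so rows that do not move let the fingers close. It gives the time, the measured TCP pose, the force and the opening at its end, in the units of the state.
- sensors.state(): the state, without advancing time (a new reading comes with each control period).
- imaging.capture(name): name is "scene" or "side" or "wrist"; returns a dict with "img" (384x512x3 uint8, red, green, blue), "range_z" (384x512 float32, m along the optical axis (not along the pixel's ray), 0 where there is no reading), "K" (3x3 intrinsics, pixels), "position" and "attitude" of the camera in the world; the wrist camera has in their place "mount" (4x4, takes a point from camera to tool coordinates, whose origin is the TCP and whose axes are the tool frame's). Camera axes: x right, y down, z forward; pixel columns grow to the right and rows downward; lengths in m; the calibration is good to about 2 mm. A picture is of the moment at which its call begins: read the wrist's pose just before it.
- ctrl.close_job(): hands the job in, once; it reports no verdict.
Trained networks look in the newest picture that a camera, given by its name, has taken for a name from the list of things; names that differ only in an ending like _2 or _b are one class to them, and where a whole thing is asked for, a point or a joint stands for the part that bears it (a point fixed in the world has none). Each returns a list of dicts, best first, with "p" (0 to 1); they miss things now and then, are a little off and sometimes report something else, mostly with a low value. They report only what shows in the picture. A call takes as long as a camera call.
- spotter.look_for(camera, target): "position" ([x, y, z] in m, in world coordinates, good to about 4 mm: the middle of the surface that is visible of it).
- spotter.pinpoint(camera, target): "position" ([x, y, z] in m, in world coordinates, good to about 4 mm: a listed point, or the origin of a listed thing).
The state is a dict: "clock": time; "qpos": joint angles; "joint_velocities": joint speeds; "joint_efforts": joint torques, N m; "tcp_pos": TCP position; "orientation": TCP orientation; "ft_force": force on the tool from outside, world axes, zero at the start; "wrist_torque": the same for the moment, N m; "grip_width": opening from 0.0 (shut) to 1.0 (fully open).
Only numpy, scipy, OpenCV 4.12 (cv2) and the standard library are available. Lean on these libraries where they do the work, as an engineer would, in place of code of your own. Each camera call takes 0.05 s, during which the arm holds its last target.

## Working session

There is one attempt and no reset: what is moved stays moved. The work goes in short steps, Python scripts to look and compute and a tool call to move; the robot and the scene stay as the last step left them, time stands still between calls to the robot, and variables do not carry over. Pictures are saved under pics/ and viewed, and the job is handed in when it is done.

Besides the shell and the picture viewer there is one more tool, called after "Emit:" as name(argument=value, ...) on one line, values as JSON. play_rows: Moves the arm, as the interface text tells. Shifts and turns lie within -1 to 1; 1 stands for 0.8 m of shift or pi/2 rad of turn. Its arguments: {"type":"object","properties":{"steps":{"type":"array","items":{"type":"number"}},"squeeze":{"type":"number"}},"required":["steps"]}

```bash
ls; mkdir -p pics
cat > h.py <<'E'
import numpy as np, cv2
from scipy.spatial.transform import Rotation as R
from plant import sensors, imaging, ctrl, spotter
def cap(n,f):
    s=sensors.state(); c=imaging.capture(n)
    cv2.imwrite('pics/'+f,cv2.cvtColor(c['img'],cv2.COLOR_RGB2BGR)); return s,c
E
python3 - <<'E'
from h import *
s,c=cap('scene','s0.png'); print(s['clock'],s['tcp_pos'],s['orientation'],s['ft_force'])
print(c['K'],c['position'],c['attitude'])
names=['spindle','lock_grip','crank_grip','fence_mark','clip_red_mark','clip_blue_mark','petri_center','wash_center','block_center']
for n in names: print('scene',n,[(np.round(d['position'],4),round(d['p'],2)) for d in spotter.pinpoint('scene',n)[:2]])
s,c=cap('side','d0.png')
for n in names: print('side',n,[(np.round(d['position'],4),round(d['p'],2)) for d in spotter.pinpoint('side',n)[:2]])
print(sensors.state()['clock'])
E
```

```text
pics
0.0 [ 0.15744492 -0.50045601  0.40385395] [ 8.06248320e-01 -5.91576421e-01 -8.06130670e-04 -5.78605124e-04] [0.17116475 0.30186504 0.03176073]
[[375.15154672   0.         257.65038793]
 [  0.         375.15154672 189.73648896]
 [  0.           0.           1.        ]] [ 1.07410668 -0.75619137  0.74586717] [ 0.85194611  0.26655325 -0.13148244 -0.43110272]
scene spindle [(array([ 0.5966, -0.0181,  0.0576]), 0.8)]
scene lock_grip [(array([0.6496, 0.0524, 0.0813]), 0.73)]
scene crank_grip [(array([ 0.5983, -0.0617,  0.0954]), 0.44)]
scene fence_mark [(array([ 0.6972, -0.1774,  0.0328]), 0.89)]
scene clip_red_mark [(array([ 0.7116, -0.1627,  0.028 ]), 0.53)]
scene clip_blue_mark [(array([ 0.7092, -0.1911,  0.0316]), 0.47)]
scene petri_center [(array([ 0.6116, -0.3614,  0.0135]), 0.66)]
scene wash_center [(array([0.5338, 0.3993, 0.0665]), 0.94), (array([ 0.7116, -0.1629,  0.0308]), 0.34)]
scene block_center [(array([ 0.402 , -0.4131,  0.0168]), 0.89)]
side spindle [(array([ 0.5953, -0.0234,  0.0619]), 0.57)]
side lock_grip [(array([0.6522, 0.0517, 0.0807]), 0.46)]
side crank_grip []
side fence_mark [(array([ 0.6922, -0.1767,  0.0334]), 0.91)]
side clip_red_mark [(array([ 0.7118, -0.1587,  0.0305]), 0.62)]
side clip_blue_mark [(array([ 0.7095, -0.1955,  0.0356]), 0.39)]
side petri_center [(array([ 0.608 , -0.3609,  0.0101]), 0.75)]
side wash_center []
side block_center [(array([ 0.3983, -0.4183,  0.0098]), 0.6)]
1.0
```

View pics/s0.png

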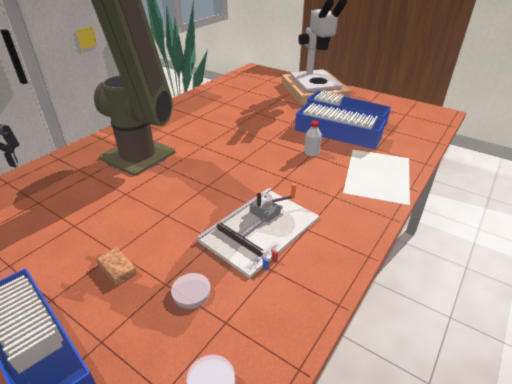

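View pics/d0.png

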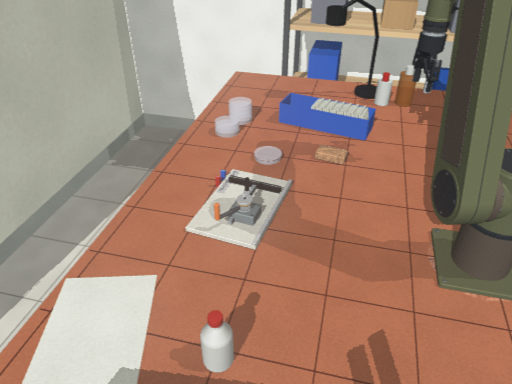

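Emit:
play_rows(steps=[1, -0.0276, -0.0513, 0, 0, 0, 0, 1, -0.0276, -0.0513, 0, 0, 0, 0, 1, -0.0276, -0.0513, 0, 0, 0, 0, 1, -0.0276, -0.0513, 0, 0, 0, 0, 1, -0.0276, -0.0513, 0, 0, 0, 0, 1, -0.0276, -0.0513, 0, 0, 0, 0, 1, -0.0276, -0.0513, 0, 0, 0, 0, 1, -0.0276, -0.0513, 0, 0, 0, 0, 1, -0.0276, -0.0513, 0, 0, 0, 0, 1, -0.0276, -0.0513, 0, 0, 0, 0, 1, -0.0276, -0.0513, 0, 0, 0, 0, 1, -0.0276, -0.0513, 0, 0, 0, 0, 0.5, 0, 0, 0, 0, 0, -0.0944, 0.5, 0, 0, 0, 0, 0, -0.0944, 0.5, 0, 0, 0, 0, 0, -0.0944, 0.5, 0, 0, 0, 0, 0, -0.0944, 0.5, 0, 0, 0, 0, 0, -0.0944, 0.5, 0, 0, 0, 0, 0, -0.0944, 0.5, 0, 0, 0, 0, 0, -0.0944, 0.5, 0, 0, 0, 0, 0, -0.0944])

```text
clock: 3.0
tcp_pos: [0.5478, -0.1003, 0.4047]
orientation: [0.999, -0.037, -0.0, -0.0]
ft_force: [-1.3, -0.3, 0.3]
grip_width: 0.501
```

```bash
cat >> h.py <<'E'
names=['spindle','lock_grip','crank_grip','fence_mark','clip_red_mark','clip_blue_mark']
def wrist(f):
    s,c=cap('wrist',f)
    T=np.eye(4);T[:3,:3]=R.from_quat(s['orientation']).as_matrix();T[:3,3]=s['tcp_pos']
    return s,c,T@np.array(c['mount'])
def st():
    s=sensors.state();r=R.from_quat(s['orientation']).as_matrix()
    print('t',s['clock'],'tcp',np.round(s['tcp_pos'],4),'yaw',np.round(np.degrees(np.arctan2(r[1,0],r[0,0])),2),'z',np.round(r[:,2],3),'F',np.round(s['ft_force'],1),'g',round(s['grip_width'],3),'q',np.round(s['qpos'],2));return s
E
python3 - <<'E'
from h import *
st()
s,c,M=wrist('w1.png');print(c['K'],np.round(c['mount'],3))
for n in names: print(n,[(np.round(d['position'],4),round(d['p'],2)) for d in spotter.pinpoint('wrist',n)[:2]])
np.savez('w1.npz',M=M,K=c['K'],img=c['img'],z=c['range_z'])
E
```

```text
t 3.0 tcp [ 0.5478 -0.1003  0.4047] yaw -4.22 z [-0.  0. -1.] F [-1.3 -0.3  0.3] g 0.501 q [-0.18  0.31 -0.06  1.2   0.    1.46]
[[294.55277944   0.         255.66675666]
 [  0.         294.55277944 193.23856333]
 [  0.           0.           1.        ]] [[ 1.     0.    -0.001  0.001]
 [-0.     0.956  0.294 -0.076]
 [ 0.001 -0.294  0.956  0.031]
 [ 0.     0.     0.     1.   ]]
spindle []
lock_grip [(array([ 0.7129, -0.1583,  0.0328]), 0.33)]
crank_grip [(array([ 0.6009, -0.061 ,  0.0958]), 0.56)]
fence_mark [(array([ 0.6973, -0.1748,  0.0312]), 0.82)]
clip_red_mark [(array([ 0.711 , -0.1596,  0.0314]), 0.78), (array([ 0.696 , -0.174 ,  0.0379]), 0.27)]
clip_blue_mark [(array([ 0.7053, -0.1945,  0.0366]), 0.71)]
```

View pics/w1.png

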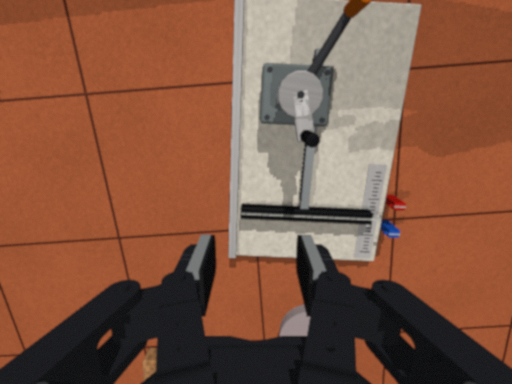

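```bash
cat >> h.py <<'E'
def ray(M,K,u,v,z):
    d=M[:3,:3]@np.linalg.inv(K)@np.array([u,v,1.]);o=M[:3,3];return o+d*(z-o[2])/d[2]
E
python3 - <<'E'
from h import *
a=np.load('w1.npz');im=cv2.cvtColor(a['img'],cv2.COLOR_RGB2BGR)
A=cv2.resize(im[160:260,335:435],None,fx=6,fy=6,interpolation=cv2.INTER_CUBIC)
B=cv2.resize(im[0:150,235:385],None,fx=4,fy=4,interpolation=cv2.INTER_CUBIC)
cv2.imwrite('pics/A.png',A);cv2.imwrite('pics/B.png',B)
E
```

```text
(no output)
```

View pics/A.png

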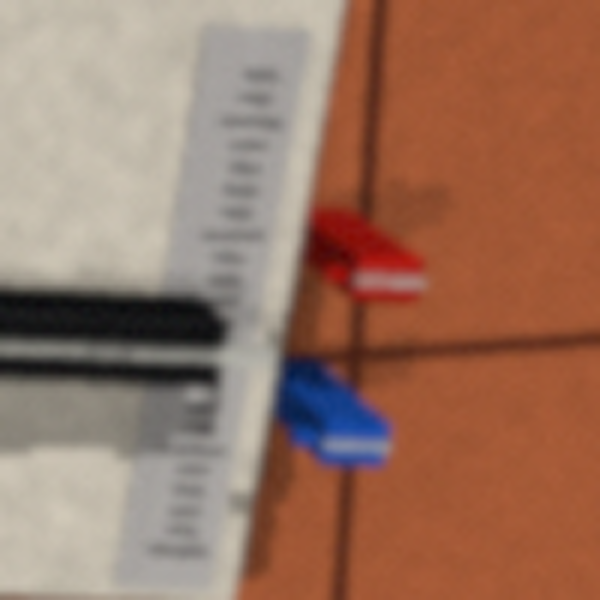

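View pics/B.png

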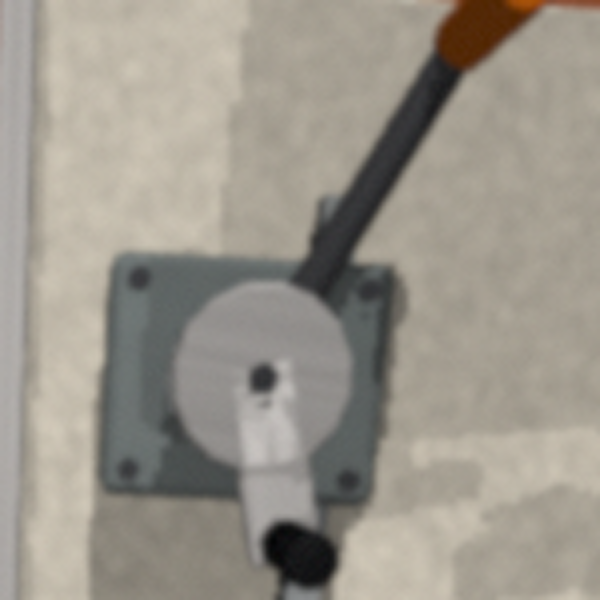

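Run:
```python
from h import *
a=np.load('w1.npz');M,K=a['M'],a['K'];im=a['img'].astype(float)
f=lambda u,v,z:ray(M,K,u-.4,v-.4,z)
# fence line: brightest row between dark rows, per column
pts=[]
for u in range(246,368,4):
    col=im[200:226,u].mean(1)
    # local max between two minima
    d=[i for i in range(2,24) if col[i]>=col[i-1] and col[i]>=col[i+1] and col[max(0,i-5):i].min()<50 and col[i+1:i+6].min()<50 and col[i]>55]
    if d:
        i=d[0]; w=col[i-1:i+2]-40; v=200+i+(w[2]-w[0])/w.sum(); pts.append((u,v))
pts=np.array(pts);p=np.polyfit(pts[:,0],pts[:,1],1);print(len(pts),p,np.abs(np.polyval(p,pts[:,0])-pts[:,1]).max())
A=ray(M,K,246,np.polyval(p,246),.033);B=ray(M,K,370,np.polyval(p,370),.033)
yaw=np.arctan2(*(B-A)[1::-1]);print('fence',A,B,'yaw',np.degrees(yaw))
r=f(400,207,.036);b=f(394.7,234.3,.036);print('r,b',r,b)
print('rb yaw',np.degrees(np.arctan2(*(r-b)[1::-1]))-90)
Y=np.array([-np.sin(yaw),np.cos(yaw),0]);X=np.array([np.cos(yaw),np.sin(yaw),0])
print('dy red',(r-B)@Y,'blue',(b-B)@Y)
sp=f(301,94.5,.078);h=f(312,140,.113);print('sp',sp,'h',h,np.linalg.norm((h-sp)[:2]),np.degrees(np.arctan2(*(h-sp)[1::-1])))
pb=f(235+450/4,55/4,.054);print('post base~',pb,np.linalg.norm((pb-sp)[:2]),np.degrees(np.arctan2(*(pb-sp)[1::-1])))
# rim edge at z=.014
e1,e2=f(421,4,.014),f(374,262,.014);print('rim yaw',np.degrees(np.arctan2(*(e1-e2)[1::-1]))-90)
```

```text
31 [4.50730627e-02 2.02438181e+02] 0.3150698894113191
fence [ 0.53223843 -0.15434328  0.033     ] [ 0.68525478 -0.17297306  0.033     ] yaw -6.941612778333184
r,b [ 0.71928704 -0.15785008  0.036     ] [ 0.71519979 -0.19387837  0.036     ]
rb yaw -6.472276912281927
dy red 0.019125195675027868 blue -0.017132983420137367
sp [ 0.59701004 -0.02003983  0.078     ] h [ 0.60046055 -0.05912097  0.113     ] 0.03923316647723108 -84.95437271774061
post base~ [0.64687847 0.05025346 0.054     ] 0.08618589241706234 54.646824598505766
rim yaw -6.738180135827619
```

Emit:
play_rows(steps=[0.6, 0.0287, -0.0498, 0, 0, 0, 0, 0.6, 0.0287, -0.0498, 0, 0, 0, 0, 0.6, 0.0287, -0.0498, 0, 0, 0, 0, 0.6, 0.0287, -0.0498, 0, 0, 0, 0, 0.6, 0, 0, 0, 0, 0, 0.0905, 0.6, 0, 0, 0, 0, 0, 0.0905, 0.6, 0, 0, 0, 0, 0, 0.0905, 0.6, 0, 0, 0, 0, 0, 0.0905, 0.6, 0, 0, 0.0417, 0, 0, 0, 0.6, 0, 0, 0.0417, 0, 0, 0, 0.6, 0, 0, 0.0417, 0, 0, 0, 0.6, 0, 0, 0, 0, 0, 0])

```text
clock: 4.55
tcp_pos: [0.6498, 0.0511, 0.2994]
orientation: [0.948, -0.319, -0.005, 0.002]
ft_force: [-0.7, 0.1, -1.1]
grip_width: 0.599
```

Run:
```python
from h import *
st()
s,c,M=wrist('w2.png')
for n in names[:3]: print(n,[(np.round(d['position'],4),round(d['p'],2)) for d in spotter.pinpoint('wrist',n)[:2]])
c=imaging.capture('scene')
im=c['img'];cv2.imwrite('pics/s2.png',cv2.resize(cv2.cvtColor(im[130:290,170:340],cv2.COLOR_RGB2BGR),None,fx=3.5,fy=3.5))
```

```text
t 4.55 tcp [0.6498 0.0511 0.2994] yaw -37.21 z [-0.01  -0.001 -1.   ] F [-0.7  0.1 -1.1] g 0.599 q [ 0.08  0.54  0.02  1.06 -0.    2.3 ]
spindle [(array([ 0.5981, -0.0222,  0.0594]), 0.56)]
lock_grip [(array([0.6548, 0.0554, 0.0868]), 0.83)]
crank_grip []
```

View pics/w2.png

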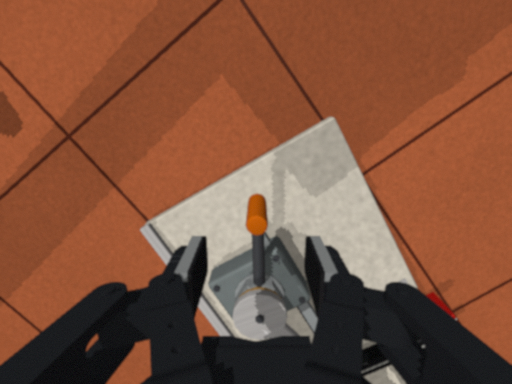

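View pics/s2.png

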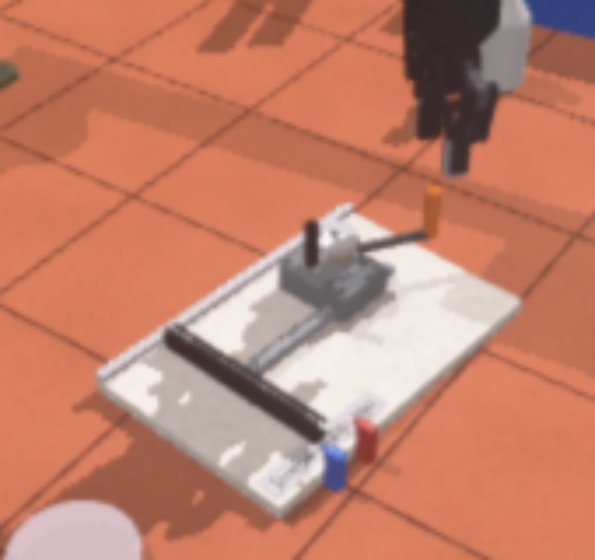

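Run:
```python
from h import *
s,c,M=wrist('w2b.png');im=c['img'].astype(float)
hsv=cv2.cvtColor(c['img'],cv2.COLOR_RGB2HSV)
m=(hsv[...,0]<18)&(hsv[...,0]>9)&(hsv[...,1]>230);m[:180]=0;m[240:]=0;m[:,:240]=0;m[:,275:]=0
v,u=np.nonzero(m);print(m.sum(),u.min(),u.max(),v.min(),v.max())
z=c['range_z']
for vv in range(190,240,4):print(vv,z[vv,257],end=' ')
P=np.stack([(u-c['K'][0,2])/c['K'][0,0]*z[v,u],(v-c['K'][1,2])/c['K'][0,0]*z[v,u],z[v,u]],1)@M[:3,:3].T+M[:3,3]
t=P[:,2]>.097;print('\ntop',P[t].mean(0),t.sum(),P[:,2].max())
print(ray(M,c['K'],257,228,.056))
```

```text
491 241 257 199 234
190 0.27212465 194 0.2751708 198 0.27516812 202 0.22944255 206 0.219946 210 0.21048193 214 0.20265551 218 0.19468397 222 0.19119804 226 0.19029315 230 0.19191444 234 0.27238292 238 0.24438564 
top [0.65103918 0.0543991  0.10018776] 255 0.27616137769589855
[0.64223755 0.03393786 0.056     ]
```

Emit:
play_rows(steps=[0.6, 0, -0.0038, 0.0371, 0, 0, 0, 0.6, 0, 0, 0.0371, 0, 0, 0, 0.27, 0, 0, 0, 0, 0, 0, 0.27, 0, 0, 0, 0, 0, 0, 0.27, 0, 0, 0, 0, 0, 0, 0.27, 0, 0, 0, 0, 0, 0, 0.27, -0.0118, 0.0006, 0, 0, 0, -0.0667, 0.27, -0.0118, 0.0006, 0, 0, 0, -0.0667, 0.27, -0.0118, 0.0006, 0, 0, 0, -0.0667, 0.27, 0, 0, 0, 0, 0, 0])

```text
clock: 5.85
tcp_pos: [0.6287, 0.0675, 0.2467]
orientation: [0.986, -0.166, 0.001, -0.0]
ft_force: [0.4, -0.8, 0.0]
grip_width: 0.27
```

```bash
cat >> h.py <<'E'
SP=np.array([.597,-.020])
def arc():
    s=st(); d=np.array(s['tcp_pos'])[:2]-SP;print('R',np.hypot(*d),'ang',np.degrees(np.arctan2(d[1],d[0])))
E
python3 -c "
from h import *
arc();wrist('w3.png')"
```

```text
t 5.85 tcp [0.6287 0.0675 0.2467] yaw -19.12 z [ 0.001  0.    -1.   ] F [ 0.4 -0.8  0. ] g 0.27 q [ 0.11  0.54 -0.13  0.9   0.    2.01]
R 0.09306761318678407 ang 70.05994280603532
```

View pics/w3.png

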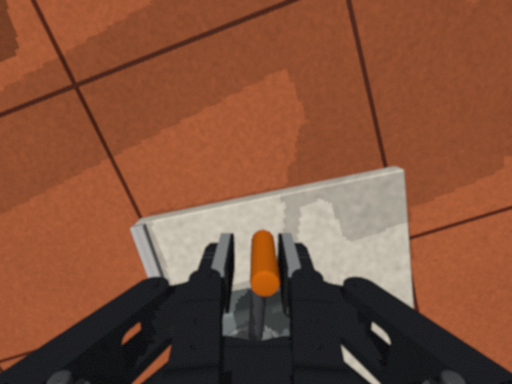

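Emit:
play_rows(steps=[0.27, -0.0118, 0.0008, 0, 0, 0, -0.0667, 0.27, -0.0118, 0.0008, 0, 0, 0, -0.0667, 0.27, -0.0118, 0.0008, 0, 0, 0, -0.0667, 0.27, -0.0118, 0.0008, 0, 0, 0, -0.0667, 0.27, -0.0118, 0.0008, 0, 0, 0, -0.0667, 0.27, -0.0118, 0.0008, 0, 0, 0, -0.0667, 0.27, -0.0118, 0.0008, 0, 0, 0, -0.0667, 0.27, -0.0118, 0.0008, 0, 0, 0, -0.0667, 0.27, -0.0118, 0.0008, 0, 0, 0, -0.0667, 0.27, -0.0118, 0.0008, 0, 0, 0, -0.0667, 0.27, 0, 0, 0, 0, 0, 0])

```text
clock: 7.0
tcp_pos: [0.5405, 0.0482, 0.246]
orientation: [0.937, 0.348, 0.0, 0.0]
ft_force: [-0.4, -0.0, -0.2]
grip_width: 0.271
```

```bash
python3 -c "
from h import *
arc();wrist('w4.png')"
```

```text
t 7.0 tcp [0.5405 0.0482 0.246 ] yaw 40.73 z [ 0.001 -0.    -1.   ] F [-0.4 -0.  -0.2] g 0.271 q [ 0.09  0.41 -0.37  0.8  -0.    0.95]
R 0.08856976193590761 ang 129.65669067623284
```

View pics/w4.png

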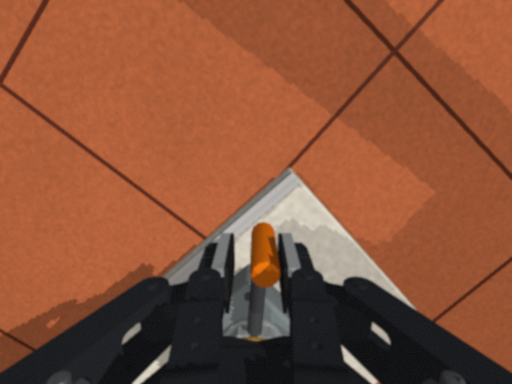

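Emit:
play_rows(steps=[0.45, 0, 0, 0, 0, 0, 0, 0.45, 0, 0, 0, 0, 0, 0, 0.5, 0, 0, -0.05, 0, 0, 0, 0.5, 0, 0, -0.05, 0, 0, 0, 0.5, 0, 0, 0, 0, 0, 0, 0.5, -0.0103, 0.0503, 0, 0, 0, 0, 0.5, -0.0103, 0.0503, 0, 0, 0, 0, 0.5, -0.0103, 0.0503, 0, 0, 0, 0, 0.5, 0, 0, 0, 0, 0, 0.0793, 0.5, 0, 0, 0, 0, 0, 0.0793, 0.5, 0, 0, 0, 0, 0, 0.0793, 0.5, 0, 0, 0, 0, 0, 0.0793, 0.5, 0, 0, 0, 0, 0, 0.0793, 0.5, 0, 0, 0, 0, 0, 0])

```text
clock: 8.45
tcp_pos: [0.601, -0.0587, 0.3246]
orientation: [0.999, 0.045, -0.0, -0.0]
ft_force: [-0.3, -0.0, -0.1]
grip_width: 0.5
```

Run:
```python
from h import *
arc();s,c,M=wrist('w5.png')
for n in names: print(n,[(np.round(d['position'],4),round(d['p'],2)) for d in spotter.pinpoint('wrist',n)[:2]])
z=c['range_z'];K=c['K'];v,u=np.nonzero(z>0)
P=np.stack([(u-K[0,2])/K[0,0]*z[v,u],(v-K[1,2])/K[0,0]*z[v,u],z[v,u]],1)@M[:3,:3].T+M[:3,3]
t=(P[:,2]>.109)&(P[:,2]<.117)&(np.hypot(P[:,0]-.6,P[:,1]+.06)<.02);print(P[t].mean(0),P[t].min(0),P[t].max(0),t.sum())
```

```text
t 8.45 tcp [ 0.601  -0.0587  0.3246] yaw 5.17 z [-0.001 -0.    -1.   ] F [-0.3 -0.  -0.1] g 0.5 q [-0.1   0.44 -0.09  1.05 -0.    1.38]
R 0.038934963497762036 ang -84.1454233175915
spindle [(array([ 0.5972, -0.023 ,  0.0611]), 0.65), (array([0.5462, 0.0534, 0.0879]), 0.29)]
lock_grip [(array([0.5494, 0.0559, 0.0869]), 0.86)]
crank_grip [(array([ 0.6009, -0.064 ,  0.0985]), 0.88)]
fence_mark []
clip_red_mark [(array([ 0.5971, -0.0232,  0.0603]), 0.59), (array([ 0.7112, -0.1591,  0.0334]), 0.44)]
clip_blue_mark []
[ 0.60150604 -0.05896725  0.11232806] [ 0.59561577 -0.06556514  0.10902862] [ 0.60782153 -0.05342173  0.11422346] 277
```

View pics/w5.png

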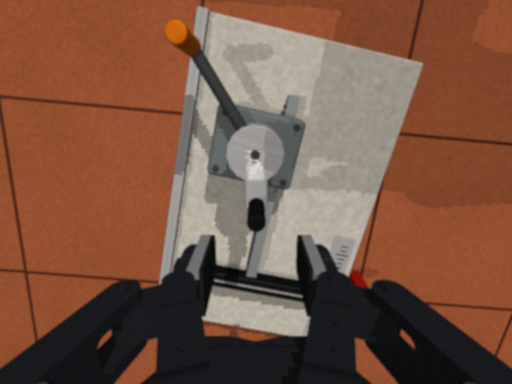

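Emit:
play_rows(steps=[0.5, 0, 0, 0.0429, 0, 0, 0, 0.5, 0, 0, 0.0429, 0, 0, 0, 0.22, 0, 0, 0, 0, 0, 0, 0.22, 0, 0, 0, 0, 0, 0, 0.22, 0, 0, 0, 0, 0, 0, 0.22, 0, 0, 0, 0, 0, 0, 0.22, 0.006, -0.0004, 0, 0, 0, -0.0778, 0.22, 0.006, -0.0004, 0, 0, 0, -0.0778, 0.22, 0.006, -0.0004, 0, 0, 0, -0.0778, 0.22, 0.006, -0.0004, 0, 0, 0, -0.0778, 0.22, 0.006, -0.0004, 0, 0, 0, -0.0778, 0.22, 0.006, -0.0004, 0, 0, 0, -0.0778, 0.22, 0.006, -0.0004, 0, 0, 0, -0.0778, 0.22, 0, 0, 0, 0, 0, 0])

```text
clock: 10.2
tcp_pos: [0.6297, -0.0422, 0.2579]
orientation: [0.89, 0.456, 0.001, 0.0]
ft_force: [0.5, -0.7, -1.4]
grip_width: 0.217
```

Run:
```python
from h import *
arc();s,c,M=wrist('w6.png')
c=imaging.capture('scene');print([(d['position'],d['p']) for n in ('fence_mark','clip_red_mark') for d in spotter.pinpoint('scene',n)[:1]])
im=c['img'];cv2.imwrite('pics/s6.png',cv2.resize(cv2.cvtColor(im[170:290,190:340],cv2.COLOR_RGB2BGR),None,fx=5,fy=5,interpolation=cv2.INTER_CUBIC))
```

```text
t 10.2 tcp [ 0.6297 -0.0422  0.2579] yaw 54.23 z [ 0.002 -0.    -1.   ] F [ 0.5 -0.7 -1.4] g 0.217 q [-0.07  0.53 -0.12  0.93  0.    0.56]
R 0.03948515760380323 ang -34.17618429519386
[([0.6984, -0.1588, 0.033], 0.77), ([0.7118, -0.1598, 0.0325], 0.38)]
```

View pics/w6.png

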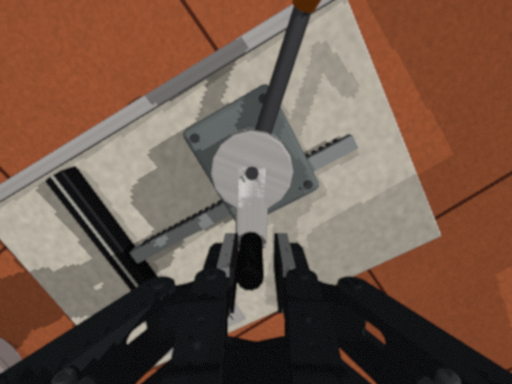

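View pics/s6.png

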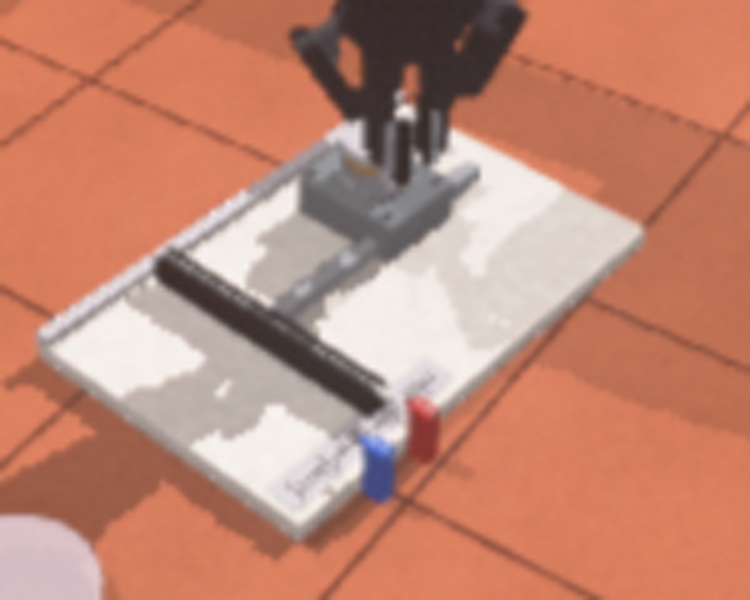

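Emit:
play_rows(steps=[0.4, 0, 0, 0, 0, 0, 0, 0.4, 0, 0, 0, 0, 0, 0, 0.4, 0, 0, -0.0613, 0, 0, 0, 0.4, 0, 0, -0.0613, 0, 0, 0, 0.4, 0, 0, -0.0613, 0, 0, 0, 0.4, -0.0382, 0.0314, 0, 0, 0, 0, 0.4, -0.0382, 0.0314, 0, 0, 0, 0, 0.4, -0.0382, 0.0314, 0, 0, 0, 0, 0.4, -0.0382, 0.0314, 0, 0, 0, 0, 0.4, 0, 0, 0, 0, 0, 0.085, 0.4, 0, 0, 0, 0, 0, 0.085, 0.4, 0, 0, 0, 0, 0, 0.085, 0.4, 0, 0, 0, 0, 0, 0.085, 0.4, 0, 0, 0, 0, 0, 0.085, 0.4, 0, 0, 0, 0, 0, 0.085, 0.4, 0, 0, 0, 0, 0, 0.085, 0.4, 0, 0, 0, 0, 0, 0.085, 0.4, 0, 0, 0, 0, 0, 0])

```text
clock: 12.2
tcp_pos: [0.6391, -0.2004, 0.4036]
orientation: [0.998, -0.061, -0.0, -0.0]
ft_force: [0.1, -0.3, -0.5]
grip_width: 0.398
```

Run:
```python
from h import *
arc();s,c,M=wrist('w7.png')
np.savez('w7.npz',M=M,K=c['K'],img=c['img'],z=c['range_z'])
for n in names: print(n,[(np.round(d['position'],4),round(d['p'],2)) for d in spotter.pinpoint('wrist',n)[:2]])
im=cv2.cvtColor(c['img'],cv2.COLOR_RGB2BGR)
cv2.imwrite('pics/A7.png',cv2.resize(im[110:210,230:350],None,fx=6,fy=6,interpolation=cv2.INTER_CUBIC))
```

```text
t 12.2 tcp [ 0.6391 -0.2004  0.4036] yaw -6.99 z [-0.  0. -1.] F [ 0.1 -0.3 -0.5] g 0.398 q [-0.3   0.52  0.26  1.31  0.    1.39]
R 0.18526279133258558 ang -76.86119403758563
spindle [(array([ 0.6273, -0.0443,  0.0961]), 0.62)]
lock_grip []
crank_grip [(array([ 0.6298, -0.0446,  0.0971]), 0.94)]
fence_mark [(array([ 0.6967, -0.161 ,  0.032 ]), 0.84)]
clip_red_mark [(array([ 0.7118, -0.1593,  0.0328]), 0.45)]
clip_blue_mark [(array([ 0.7061, -0.1954,  0.0366]), 0.55)]
```

View pics/w7.png

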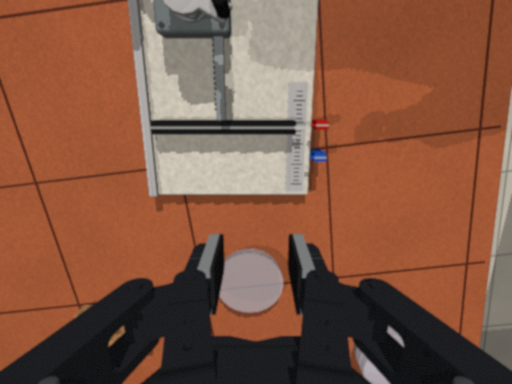

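View pics/A7.png

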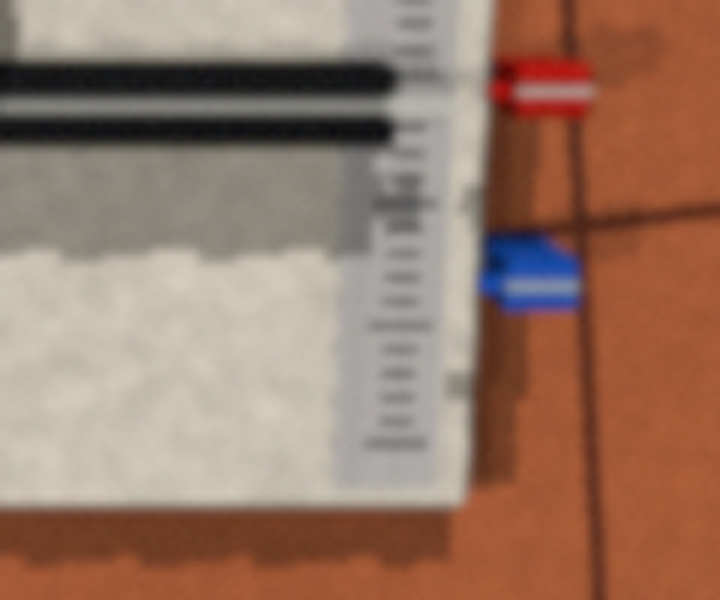

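```bash
cat > meas.py <<'E'
from h import *
def meas(fn,rows,cols,red):
    a=np.load(fn);M,K=a['M'],a['K'];im=a['img'].astype(float);pts=[]
    for u in range(*cols,3):
        col=im[rows[0]:rows[1],u].mean(1);n=len(col)
        d=[i for i in range(2,n-2) if col[i]>=col[i-1] and col[i]>=col[i+1] and col[max(0,i-5):i].min()<50 and col[i+1:i+6].min()<50 and col[i]>55]
        if d:
            i=d[0];w=col[i-1:i+2]-40;pts.append((u,rows[0]+i+(w[2]-w[0])/w.sum()))
    pts=np.array(pts);p=np.polyfit(pts[:,0],pts[:,1],1);print(len(pts),p)
    A,B=[ray(M,K,u,np.polyval(p,u),.033) for u in (cols[0],cols[1])]
    yaw=np.arctan2(*(B-A)[1::-1]);Y=np.array([-np.sin(-.119),np.cos(-.119),0])
    hsv=cv2.cvtColor(a['img'],cv2.COLOR_RGB2HSV);u0,v0=red
    sub=im[v0-8:v0+9,u0-2:u0+4].min(2).mean(1);i=sub[3:-3].argmax()+3;w=sub[i-1:i+2]-sub[3:-3].min();v=v0-8+i+(w[2]-w[0])/w.sum()
    r=ray(M,K,u0,v,.036)
    print('fence',B,'yaw',np.degrees(yaw),'red',r,u0,v,'red-fence dy',(r-B)@Y)
E
python3 - <<'E'
from meas import *
meas('w7.npz',(112,140),(160,294),(322,125))
E
```

```text
45 [1.65561237e-05 1.27094808e+02]
fence [ 0.68830271 -0.15654647  0.033     ] yaw -6.981700124222472 red [ 0.71914417 -0.15770927  0.036     ] 322 124.93533930857875 red-fence dy 0.0025068994276827563
```

Emit:
play_rows(steps=[0.5, -0.0093, -0.0482, 0, 0, 0, 0, 0.5, -0.0093, -0.0482, 0, 0, 0, 0, 0.5, -0.0093, -0.0482, 0, 0, 0, 0, 0.5, -0.0093, -0.0482, 0, 0, 0, 0, 0.5, 0, 0, 0, 0, 0, -0.0952, 0.5, 0, 0, 0, 0, 0, -0.0952, 0.5, 0, 0, 0, 0, 0, -0.0952, 0.5, 0, 0, 0, 0, 0, -0.0952, 0.5, 0, 0, 0, 0, 0, -0.0952, 0.5, 0, 0, 0, 0, 0, -0.0952, 0.5, 0, 0, 0, 0, 0, -0.0952, 0.5, 0, 0, 0.0611, 0, 0, 0, 0.5, 0, 0, 0.0611, 0, 0, 0, 0.5, 0, 0, 0.0611, 0, 0, 0, 0.22, 0, 0, 0, 0, 0, 0, 0.22, 0, 0, 0, 0, 0, 0, 0.22, 0, 0, 0, 0, 0, 0, 0.22, 0, 0, 0, 0, 0, 0])

```text
clock: 14.35
tcp_pos: [0.6301, -0.0438, 0.2605]
orientation: [0.895, 0.446, 0.003, 0.002]
ft_force: [0.2, 1.5, 0.1]
grip_width: 0.219
```

```bash
python3 -c "
from h import *
arc();wrist('w8.png')"
```

```text
t 14.35 tcp [ 0.6301 -0.0438  0.2605] yaw 53.0 z [ 0.006 -0.    -1.   ] F [0.2 1.5 0.1] g 0.219 q [-0.07  0.52 -0.11  0.93 -0.    0.58]
R 0.04075178127162906 ang -35.64762899681077
```

View pics/w8.png

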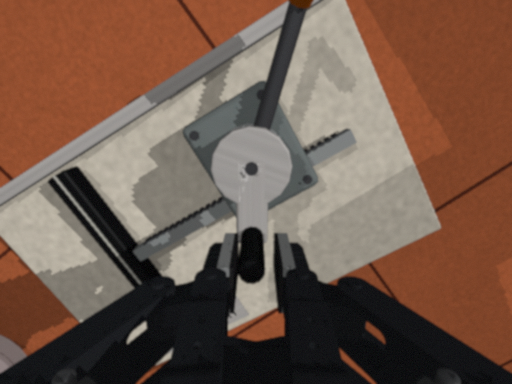

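Emit:
play_rows(steps=[0.22, 0.0043, -0.0001, 0, 0, 0, -0.0556, 0.22, 0.0043, -0.0001, 0, 0, 0, -0.0556, 0.22, 0, 0, 0, 0, 0, 0, 0.22, 0, 0, 0, 0, 0, 0])

```text
clock: 14.8
tcp_pos: [0.6327, -0.0379, 0.2584]
orientation: [0.853, 0.522, 0.001, 0.001]
ft_force: [-0.7, -0.6, 0.8]
grip_width: 0.224
```

```bash
python3 -c "
from h import *
arc()"
```

```text
t 14.8 tcp [ 0.6327 -0.0379  0.2584] yaw 62.91 z [ 0.002  0.    -1.   ] F [-0.7 -0.6  0.8] g 0.224 q [-0.06  0.53 -0.11  0.93  0.    0.41]
R 0.03988167026536378 ang -26.629631241400627
```

Emit:
play_rows(steps=[0.4, 0, 0, 0, 0, 0, 0, 0.4, 0, 0, 0, 0, 0, 0, 0.4, 0, 0, -0.0613, 0, 0, 0, 0.4, 0, 0, -0.0613, 0, 0, 0, 0.4, 0, 0, -0.0613, 0, 0, 0, 0.4, -0.0442, 0.0248, 0, 0, 0, 0, 0.4, -0.0442, 0.0248, 0, 0, 0, 0, 0.4, -0.0442, 0.0248, 0, 0, 0, 0, 0.4, -0.0442, 0.0248, 0, 0, 0, 0, 0.4, 0, 0, 0, 0, 0, 0.0863, 0.4, 0, 0, 0, 0, 0, 0.0863, 0.4, 0, 0, 0, 0, 0, 0.0863, 0.4, 0, 0, 0, 0, 0, 0.0863, 0.4, 0, 0, 0, 0, 0, 0.0863, 0.4, 0, 0, 0, 0, 0, 0.0863, 0.4, 0, 0, 0, 0, 0, 0.0863, 0.4, 0, 0, 0, 0, 0, 0.0863, 0.4, 0, 0, 0, 0, 0, 0.0863, 0.4, 0, 0, 0, 0, 0, 0])

```text
clock: 16.7
tcp_pos: [0.6386, -0.1999, 0.4041]
orientation: [0.998, -0.06, -0.0, -0.0]
ft_force: [0.1, 0.1, 0.4]
grip_width: 0.401
```

Run:
```python
from meas import *
arc();s,c,M=wrist('w9.png')
np.savez('w9.npz',M=M,K=c['K'],img=c['img'],z=c['range_z'])
for n in names[2:]: print(n,[(np.round(d['position'],4),round(d['p'],2)) for d in spotter.pinpoint('wrist',n)[:2]])
im=cv2.cvtColor(c['img'],cv2.COLOR_RGB2BGR)
cv2.imwrite('pics/A9.png',cv2.resize(im[100:200,230:350],None,fx=6,fy=6,interpolation=cv2.INTER_CUBIC))
meas('w9.npz',(104,140),(160,294),(322,125))
```

```text
t 16.7 tcp [ 0.6386 -0.1999  0.4041] yaw -6.91 z [-0.  0. -1.] F [0.1 0.1 0.4] g 0.401 q [-0.3   0.52  0.26  1.31  0.    1.39]
R 0.18466255160302567 ang -76.9774167414401
crank_grip []
fence_mark [(array([ 0.6974, -0.1541,  0.0322]), 0.65), (array([ 0.4011, -0.4139,  0.0157]), 0.27)]
clip_red_mark [(array([ 0.7119, -0.1577,  0.0322]), 0.43), (array([ 0.6068, -0.3642,  0.0094]), 0.2)]
clip_blue_mark [(array([ 0.7074, -0.1935,  0.035 ]), 0.56)]
45 [8.46229873e-05 1.25080943e+02]
fence [ 0.68794935 -0.15376885  0.033     ] yaw -6.903883711828505 red [ 0.71864261 -0.15724519  0.036     ] 322 125.08415516107824 red-fence dy 0.00019212599364338211
```

View pics/A9.png

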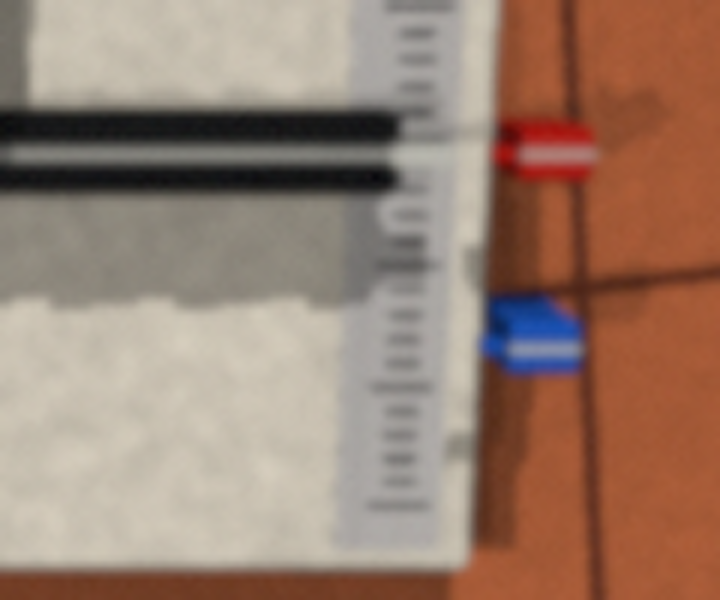

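Emit:
play_rows(steps=[0.5, -0.0256, -0.0501, 0, 0, 0, 0, 0.5, -0.0256, -0.0501, 0, 0, 0, 0, 0.5, -0.0256, -0.0501, 0, 0, 0, 0, 0.5, -0.0256, -0.0501, 0, 0, 0, 0, 0.5, -0.0256, -0.0501, 0, 0, 0, 0, 0.5, -0.0256, -0.0501, 0, 0, 0, 0, 0.5, 0, 0, 0, 0, 0, -0.0933, 0.5, 0, 0, 0, 0, 0, -0.0933, 0.5, 0, 0, 0, 0, 0, -0.0933, 0.5, 0, 0, 0, 0, 0, -0.0933, 0.5, 0, 0, 0, 0, 0, -0.0933, 0.5, 0, 0, 0.0613, 0, 0, 0, 0.5, 0, 0, 0.0613, 0, 0, 0, 0.5, 0, 0, 0, 0, 0, 0])

```text
clock: 18.35
tcp_pos: [0.5415, 0.0532, 0.3]
orientation: [0.953, 0.302, -0.007, -0.001]
ft_force: [-1.8, -1.0, -0.9]
grip_width: 0.502
```

Run:
```python
from h import *
arc();s,c,M=wrist('w10.png')
for n in names[:3]: print(n,[(np.round(d['position'],4),round(d['p'],2)) for d in spotter.pinpoint('wrist',n)[:2]])
z=c['range_z'];K=c['K'];v,u=np.nonzero(z>0)
P=np.stack([(u-K[0,2])/K[0,0]*z[v,u],(v-K[1,2])/K[0,0]*z[v,u],z[v,u]],1)@M[:3,:3].T+M[:3,3]
t=(P[:,2]>.096)&(P[:,2]<.104)&(np.hypot(P[:,0]-.546,P[:,1]-.054)<.025);p=P[t].mean(0);print(p,t.sum(),np.hypot(*(p[:2]-SP)),np.degrees(np.arctan2(*(p[:2]-SP)[::-1])))
```

```text
t 18.35 tcp [0.5415 0.0532 0.3   ] yaw 35.14 z [-0.014 -0.001 -1.   ] F [-1.8 -1.  -0.9] g 0.502 q [ 0.1   0.36 -0.27  0.95  0.    1.06]
R 0.09184318456472518 ang 127.14587466883495
spindle []
lock_grip [(array([0.5473, 0.0522, 0.0881]), 0.66)]
crank_grip []
[0.54331198 0.05312622 0.09924981] 361 0.09071850531647167 126.2854813924493
```

View pics/w10.png

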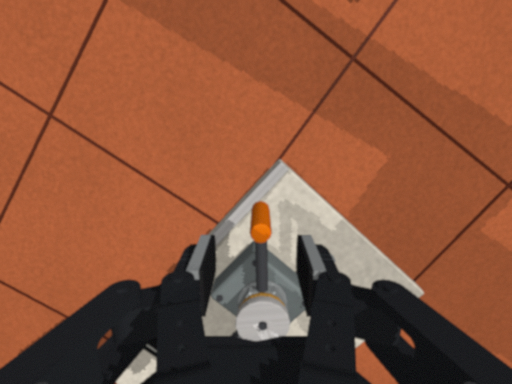

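Emit:
play_rows(steps=[0.5, 0, 0, 0.039, 0, 0, 0, 0.5, 0, 0, 0.039, 0, 0, 0, 0.27, 0, 0, 0, 0, 0, 0, 0.27, 0, 0, 0, 0, 0, 0, 0.27, 0, 0, 0, 0, 0, 0, 0.27, 0.0118, 0.0006, 0, 0, 0, 0.0667, 0.27, 0.0118, 0.0006, 0, 0, 0, 0.0667, 0.27, 0.0118, 0.0006, 0, 0, 0, 0.0667, 0.27, 0.0118, 0.0006, 0, 0, 0, 0.0667, 0.27, 0.0118, 0.0006, 0, 0, 0, 0.0667, 0.27, 0.0118, 0.0006, 0, 0, 0, 0.0667, 0.27, 0.0118, 0.0006, 0, 0, 0, 0.0667, 0.27, 0.0118, 0.0006, 0, 0, 0, 0.0667, 0.27, 0.0118, 0.0006, 0, 0, 0, 0.0667, 0.27, 0.0118, 0.0006, 0, 0, 0, 0.0667, 0.27, 0, 0, 0, 0, 0, 0])

```text
clock: 20.15
tcp_pos: [0.6369, 0.0614, 0.2457]
orientation: [0.976, -0.216, 0.002, -0.001]
ft_force: [0.1, 0.0, -0.4]
grip_width: 0.268
```

```bash
python3 -c "
from h import *
arc();wrist('w11.png')
c=imaging.capture('scene')
print([(n,d['position'],d['p']) for n in ('fence_mark','clip_red_mark','crank_grip') for d in spotter.pinpoint('scene',n)[:1]])"
```

```text
t 20.15 tcp [0.6369 0.0614 0.2457] yaw -24.97 z [ 0.004  0.    -1.   ] F [ 0.1  0.  -0.4] g 0.268 q [ 0.1   0.55 -0.11  0.91 -0.    2.1 ]
R 0.09066669482272928 ang 63.86023428051316
[('fence_mark', [0.7021, -0.1579, 0.0298], 0.68), ('clip_red_mark', [0.7003, -0.1582, 0.0321], 0.7), ('crank_grip', [0.6311, -0.0403, 0.0962], 0.48)]
```

View pics/w11.png

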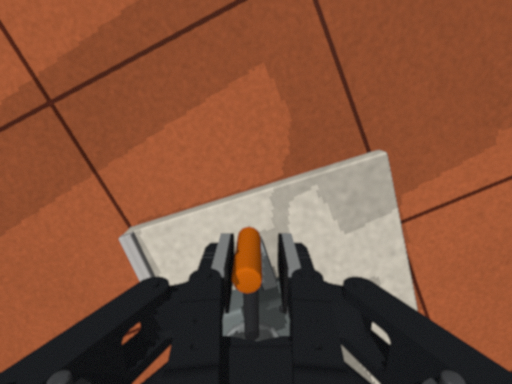

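Emit:
play_rows(steps=[0.27, 0.0098, 0.0005, 0, 0, 0, 0.0556, 0.27, 0.0098, 0.0005, 0, 0, 0, 0.0556, 0.27, 0, 0, 0, 0, 0, 0, 0.27, 0, 0, 0, 0, 0, 0])

```text
clock: 20.8
tcp_pos: [0.6489, 0.0539, 0.2439]
orientation: [0.954, -0.299, 0.0, -0.0]
ft_force: [-0.8, -0.4, 0.2]
grip_width: 0.271
```

```bash
python3 -c "
from h import *
arc()"
```

```text
t 20.8 tcp [0.6489 0.0539 0.2439] yaw -34.82 z [ 0. -0. -1.] F [-0.8 -0.4  0.2] g 0.271 q [ 0.08  0.57 -0.07  0.92 -0.    2.26]
R 0.09031824564895354 ang 54.893188023116345
```

Emit:
play_rows(steps=[0.27, 0.0025, 0, 0, 0, 0, 0.0142, 0.27, 0.0025, 0, 0, 0, 0, 0.0142, 0.27, 0, 0, 0, 0, 0, 0])

```text
clock: 21.1
tcp_pos: [0.652, 0.0516, 0.2438]
orientation: [0.947, -0.322, -0.0, -0.0]
ft_force: [-1.6, 1.2, 2.2]
grip_width: 0.269
```

Emit:
play_rows(steps=[0.27, 0.0025, 0, 0, 0, 0, 0.0142, 0.27, 0, 0, 0, 0, 0, 0])

```text
clock: 21.3
tcp_pos: [0.6539, 0.0502, 0.2438]
orientation: [0.943, -0.332, -0.0, 0.0]
ft_force: [-2.6, 1.2, 1.2]
grip_width: 0.271
```

Emit:
play_rows(steps=[0.27, 0.0025, 0, 0, 0, 0, 0.0142, 0.27, 0, 0, 0, 0, 0, 0])

```text
clock: 21.5
tcp_pos: [0.6553, 0.049, 0.2437]
orientation: [0.939, -0.343, -0.0, -0.0]
ft_force: [-3.3, 2.2, 2.6]
grip_width: 0.271
```

```bash
python3 -c "
from h import *
arc();wrist('w12.png')"
```

```text
t 21.5 tcp [0.6553 0.049  0.2437] yaw -40.1 z [-0.001  0.    -1.   ] F [-3.3  2.2  2.6] g 0.271 q [ 0.07  0.58 -0.06  0.93  0.    2.35]
R 0.09031228447516088 ang 49.786870837516574
```

View pics/w12.png

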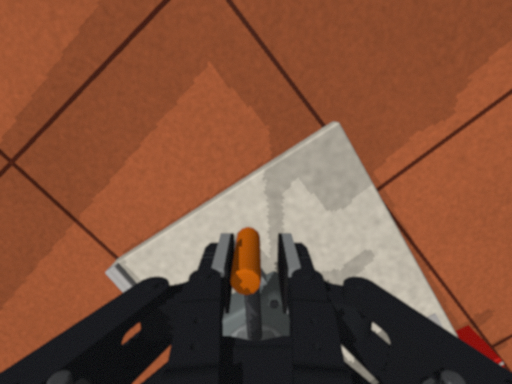

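Force is about 4 N and rising slowly; I'll continue until the stop shows clearly.

Emit:
play_rows(steps=[0.27, 0.0025, 0, 0, 0, 0, 0.0142, 0.27, 0, 0, 0, 0, 0, 0])

```text
clock: 21.75
tcp_pos: [0.6557, 0.0484, 0.2436]
orientation: [0.936, -0.353, -0.002, -0.001]
ft_force: [-6.2, 5.2, 4.4]
grip_width: 0.272
```

Emit:
play_rows(steps=[0.27, 0.0025, 0, 0, 0, 0, 0.0142, 0.27, 0, 0, 0, 0, 0, 0])

```text
clock: 21.95
tcp_pos: [0.6561, 0.0478, 0.2435]
orientation: [0.932, -0.363, -0.004, -0.001]
ft_force: [-10.1, 6.9, 7.8]
grip_width: 0.269
```

Emit:
play_rows(steps=[0.27, -0.006, 0, 0, 0, 0, 0, 0.4, 0, 0, 0, 0, 0, 0, 0.4, 0, 0, 0, 0, 0, 0, 0.4, 0, 0, -0.055, 0, 0, 0, 0.4, 0, 0, -0.055, 0, 0, 0, 0.4, 0, 0, -0.055, 0, 0, 0, 0.4, 0, 0, -0.035, 0, 0, 0, 0.4, 0.0331, 0.0403, 0, 0, 0, 0, 0.4, 0.0331, 0.0403, 0, 0, 0, 0, 0.4, 0.0331, 0.0403, 0, 0, 0, 0, 0.4, 0.0331, 0.0403, 0, 0, 0, 0, 0.4, 0.0331, 0.0403, 0, 0, 0, 0, 0.4, 0.0331, 0.0403, 0, 0, 0, 0, 0.4, 0, 0, 0, 0, 0, -0.08, 0.4, 0, 0, 0, 0, 0, -0.08, 0.4, 0, 0, 0, 0, 0, -0.08, 0.4, 0, 0, 0, 0, 0, -0.08, 0.4, 0, 0, 0, 0, 0, -0.08, 0.4, 0, 0, 0, 0, 0, 0, 0.4, 0, 0, 0, 0, 0, 0])

```text
clock: 23.95
tcp_pos: [0.6411, -0.2007, 0.4037]
orientation: [0.998, -0.059, 0.0, 0.0]
ft_force: [0.8, -0.1, 0.4]
grip_width: 0.4
```

Run:
```python
from meas import *
arc();s,c,M=wrist('w13.png')
np.savez('w13.npz',M=M,K=c['K'],img=c['img'],z=c['range_z'])
for n in names[2:]: print(n,[(np.round(d['position'],4),round(d['p'],2)) for d in spotter.pinpoint('wrist',n)[:2]])
im=cv2.cvtColor(c['img'],cv2.COLOR_RGB2BGR)
try: meas('w13.npz',(104,140),(160,294),(322,125))
except Exception as e: print(e)
c=imaging.capture('scene');print([(n,d['position'],d['p']) for n in ('lock_grip','petri_center','wash_center','block_center') for d in spotter.pinpoint('scene',n)[:1]])
```

```text
t 23.95 tcp [ 0.6411 -0.2007  0.4037] yaw -6.79 z [ 0.001 -0.001 -1.   ] F [ 0.8 -0.1  0.4] g 0.4 q [-0.3   0.52  0.27  1.32 -0.    1.39]
R 0.18604248607422907 ang -76.29850692400889
crank_grip []
fence_mark [(array([ 0.7   , -0.157 ,  0.0365]), 0.74)]
clip_red_mark [(array([ 0.7104, -0.1583,  0.0347]), 0.58)]
clip_blue_mark [(array([ 0.7056, -0.1921,  0.035 ]), 0.7), (array([ 0.6983, -0.1554,  0.0313]), 0.29)]
45 [5.93716430e-03 1.23367021e+02]
fence [ 0.69057365 -0.15477724  0.033     ] yaw -7.119330478130422 red [ 0.72125575 -0.15800171  0.036     ] 322 124.91994835377663 red-fence dy 0.0004408890328290313
[('lock_grip', [0.652, 0.0497, 0.0811], 0.57), ('petri_center', [0.6102, -0.3618, 0.0134], 0.9), ('block_center', [0.4016, -0.4157, 0.0161], 0.72)]
```

View pics/w13.png

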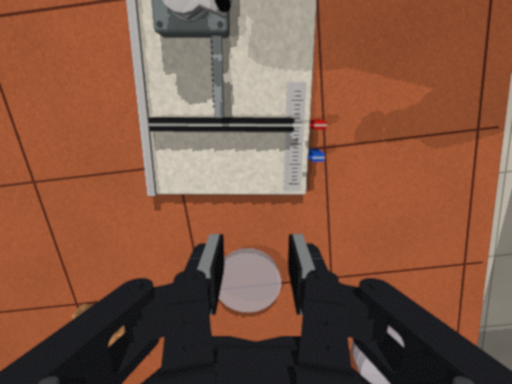

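```bash
python3 -c "
from h import *
print(ctrl.close_job())"
```

```text
the job is handed in; nothing more can be done
None
```

The fence is set to the red clip and the lock nut is tight again. The job was handed in at about 24 s of the 70 s allowed, and the hand-in reported no verdict.

**What I did**
- **Slackening:** I swung the lever counter-clockwise to about 1.27 rad open.
- **Winding:** I turned the crank in two goes, moving the fence about 19 mm. After the second go the line was 0.2 mm from the red clip's middle.
- **Tightening:** I swung the lever back clockwise until the push rose to about 12 N with the post hardly moving, which I took as the end stop. I then backed off and lifted clear.

**Last checks, after locking**
- **Fence:** it measures 0.4 mm from the red clip's middle along the board, against the 4 mm allowed. The detector's own points agree to within about 1 mm.
- **Lever:** the post is back within about 4 mm of where it started, which is roughly the detector's accuracy.
- **Loose objects:** the petri dish and cork block were found within about 3 mm of their starting places. The detector did not find the wash bottle in the last picture, so I could not check it, but the arm stayed well away from it.
- **Contact:** the arm was clear of everything, with the wrist force under 1 N.

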